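# Make up a blood-draw kit and a urine kit

## Robot

A 6-joint arm with a two-finger parallel gripper is mounted at the origin on the work surface. World frame = base frame: x ahead of the robot, y to its left, z up, the work surface at z = 0. Lengths are in m, angles in rad, forces in N, time in s.
With the tool pointing down it reaches from about 0.25 to 0.775 m from the base axis. Payload 4 kg.
Tool frame: the origin (TCP) lies on the centre line of the jaws, within the pads' length; the fingertips stand 19 mm ahead of it and the grasp point (between the pads) is the TCP; z points along the fingers, y is the line along which they close (so a half turn about z gives the same grasp; the last joint's range is limited). The gripper opens to 94 mm and grips with 3 to 60 N. Pads are 16 mm wide; open, the fingers measure 119 mm over their backs; the gripper's body (75 mm by 177 mm) begins 78 mm behind the grasp point.
Start: joints at [1.01, 0.087, 1.371, -0, 1.684, -0.103], TCP at [0.243, 0.493, 0.225] pointing down, gripper open.
Joint ranges: [-3.1, 3.1], [-0.76, 2.03], [0.27, 2.55], [-1.08, 4.22], [0.17, 2.65], [-2.57, 2.57]. Speed limits (rad/s): [2.79, 2.79, 3.14, 3.14, 3.14, 3.14].

## Interface

Orientations are given as a unit quaternion [x, y, z, w].
In Python, from station import manip, optics, job gives the robot as it stands.
- The arm moves only by the tool jog_arm, never from a script. Its argument "targets" is a list of rows, each a list of 3 entries, a list of its own where there are three numbers: the shift along the tool's x, y, z scaled (see below), then the turn about the tool's z scaled (see below), then the closure, from -1 (fully open) to 1 (shut). In form: [[[dx, dy, dz], turn, fingers], ...]. A call has 1 to 10 rows; each row is the pose to reach, as a shift and turn from the pose commanded when the call began, along the tool's axes at that moment; what a row does not reach only later rows make up. The controller multiplies each number of a shift by 15 cm and each number of a turn by 0.5 rad. A row lasts 1/8 s, in which the tool goes at most 62.5 mm and 10.7 degrees, less where a joint would pass 70% of its speed; a pose out of reach is approached as far as the arm can. A call with a number of a shift or a turn outside -1 to 1 is refused whole. A call with a gripper value outside its range is refused whole. The fingers move at their own pace and stop on an object; "newtons" is the grip in N (left out, the last holds). Time passes only in rows, so rows that repeat a pose let the fingers close. It gives the time, the measured TCP pose, the force, the opening and the grip force at its end, in the units of the state.
- manip.get_obs(): the state, without advancing time (a new reading comes with each control period).
- optics.grab_frame(name): name is "side" or "top" or "wrist"; returns a dict with "image" (384x512x3 uint8, blue, green, red), "depth" (384x512 float32, m along the optical axis (not along the pixel's ray), 0 where there is no reading), "K" (3x3 intrinsics, pixels), "R" (3x3) and "t" (3): a world point X has camera coordinates R X + t. Camera axes: x right, y down, z forward; pixel columns grow to the right and rows downward; lengths in m; the calibration is good to about 2 mm. A picture is of the moment at which its call begins.
- job.close_job(): hands the job in; it is judged then, once.
The state is a dict: "time": time; "qpos": joint angles; "joint_vel": joint speeds; "joint_efforts": joint torques, N m; "tcp_pos": TCP position; "tool_rot": TCP orientation; "force": force on the tool from outside, world axes, zero at the start; "torque": the same for the moment, N m; "finger_gap": finger opening in m; "grasp_force": force on a finger pad.
Only numpy, scipy, OpenCV 4.12 (cv2) and the standard library are available. Lean on these libraries where they do the work, as an engineer would, in place of code of your own. Each camera call takes 0.05 s, during which the arm holds its last target. There are 200 camera calls.

## Task

Make up the two collection kits in the white compartment trays. The blood-draw kit goes in the three-compartment tray: the long tube lying in the narrow compartment at the tray's end, the tube holder standing on its flange in the middle one, and the roll of tape lying flat in the wide one; the urine kit goes in the two-compartment tray: the short tube lying in the narrower compartment and the large specimen cup standing, lid up, in the wider one. Put each thing fully inside its compartment, on the tray's floor, and leave the small cup, the highlighter and the spray bottle standing or lying where they are.

Things in the scene. Friction and masses are not known exactly. Their poses are not given: they have to be found in the camera images.
- big_tray: White grey-floored kit tray, three compartments, 280 x 148 mm over the lip. Fixed. Floor 3 mm thick, walls 18 high, dividers 14, both 4 thick. Origin: centre of underside; y along the row of compartments, z up. Each is 126 mm long (x), centred at x = 0. Narrow end one (long tube): 74 wide, at y = +91 mm; middle (tube holder): 74 wide, y = +13; wide end one (tape): 100 wide, y = -78.
- small_tray: White grey-floored kit tray, two compartments, 194 x 148 mm over the lip. Fixed. Floor 3 mm thick, walls 18 high, dividers 14, both 4 thick. Origin: centre of underside; y along the row of compartments, z up. Each is 126 mm long (x), centred at x = 0. Narrower one (short tube): 74 wide, at y = +48 mm; wider one (large cup): 92 wide, y = -39.
- long_tube: The long capped tube, pale with a white label and eight-sided grey cap, lying, 100 mm long. Body 16 mm in diameter; cap 20 mm long, 18 mm across the flats, which keep it from rolling freely. Origin: on the tube's axis at mid length; x along the tube, towards the cap. Mass about 18 g. The longer of the two tubes.
- short_tube: The short capped tube, pale with a white label and eight-sided grey cap, lying, 72 mm long. Body 13 mm in diameter; cap 20 mm long, 15 mm across the flats, which keep it from rolling freely. Origin: on the tube's axis at mid length; x along the tube, towards the cap. Mass about 12 g. The shorter of the two tubes.
- tube_holder: Tube holder (the white plastic barrel that a blood tube is pushed into), standing on its wide flange: flange 32 mm in diameter and 3 mm thick at the bottom, barrel 23 mm in diameter narrowing to 21 mm at 44 mm height, then a shoulder and an 8 mm wide nose up to 57 mm. Origin: centre of the underside of the flange, z up. Mass 14 g.
- tape_roll: Roll of white paper surgical tape lying flat, 50 mm in diameter with a 30 mm hole, 24 mm high. Origin: centre of the underside, z up. Mass about 30 g.
- large_cup: The larger of two specimen cups: pale tapered cup with a white ribbed screw lid, standing. 68 mm high; the lid, its top 14 mm, is 57 mm in diameter; the body tapers from 52 mm under the lid to 46 mm at the foot. Origin: centre of the underside, z up. Mass about 50 g.
- small_cup: The smaller specimen cup of the same kind, 44 mm high, lid 36 mm in diameter, standing among the stock. Not wanted in either kit: to be left where it is. Origin: centre of the underside, z up.
- highlighter: Flat highlighter pen, yellow with a grey cap, 117 mm long, 26 mm wide, 18 mm high, lying among the stock. To be left where it is. Origin: on the counter under about its middle; x along the pen, towards the cap.
- spray_bottle: White spray bottle, 58 mm in diameter and 198 mm high, standing at the right-hand side of the counter. To be left where it is. Origin: centre of the underside, z up.
There are look-alikes about, which are no part of the job. Leave any brown, purple or red look-alike of the long_tube alone.

How it is judged:
By the outcome, as a careful person would: the job done as asked, in the order asked, and still so for the second after the job is handed in, with the robot touching nothing.
It also fails if it takes over 120 s, if anything falls off the work surface, if the arm or the gripper's body presses on something with over 40 N, if the wrist force passes 120 N, or if a joint passes its speed limit or range.

## Working session

There is one attempt and no reset: what is moved stays moved. The work goes in short steps, Python scripts to look and compute and a tool call to move; the robot and the scene stay as the last step left them, time stands still between calls to the robot, and variables do not carry over. Pictures are saved under pics/ and viewed, at most 14 in all, crops included, and the job is handed in when it is done.

Besides the shell and the picture viewer there is one more tool, called after "Request:" by a JSON object that holds its "op" and its "data", one argument or row to a line. jog_arm: Moves the arm, as the interface text tells. Its arguments: {"type":"object","properties":{"targets":{"type":"array","items":{"type":"array"}},"newtons":{"type":"number"}},"required":["targets"]}

```bash
ls; mkdir -p pics; python3 - <<'E'
from station import manip, optics
import cv2, numpy as np
o=manip.get_obs(); print(o)
for n in("top","side"):
    f=optics.grab_frame(n); cv2.imwrite(f"pics/{n}0.png",cv2.resize(f["image"],(768,576))); np.savez(f"{n}0.npz",**f)
    print(n,f["K"].tolist(),np.round(f["R"],3).tolist(),f["t"], (f["depth"]>0).mean())
E
```

```text
pics
{'time': 0.0, 'qpos': array([ 1.00993684e+00,  8.79275817e-02,  1.37221331e+00, -2.17227979e-05,
        1.68359603e+00, -1.03120206e-01]), 'joint_vel': array([-0.00113908,  0.00101121, -0.00158332, -0.00033733, -0.00242573,
        0.00043885]), 'joint_efforts': array([-8.75094975e-04, -3.40189755e+01, -3.02424860e+01,  7.16249761e-02,
        3.31695902e-02, -1.41153350e-04]), 'tcp_pos': array([0.24281147, 0.49294636, 0.22333989]), 'tool_rot': array([ 2.26877833e-01,  9.73922635e-01, -1.01711046e-03, -3.39231414e-04]), 'force': array([-0.33236831,  0.36604086,  0.4044882 ]), 'torque': array([ 0.02454827, -0.02293549, -0.01402828]), 'grasp_force': 0.0, 'finger_gap': 0.09402936351671864}
top [[472.4096169768385, 0.0, 255.4642086156871], [0.0, 472.4096169768385, 186.27769261866734], [0.0, 0.0, 1.0]] [[0.018, -1.0, 0.006], [-0.992, -0.019, -0.122], [0.122, -0.004, -0.993]] [-0.06011019  0.46456282  1.34028233] 0.9959716796875
side [[413.4681210207091, 0.0, 253.80502279845498], [0.0, 413.4681210207091, 191.85095251994645], [0.0, 0.0, 1.0]] [[-0.972, -0.236, -0.001], [-0.128, 0.529, -0.839], [0.198, -0.815, -0.544]] [0.43687027 0.14199308 1.04634889] 0.9962209065755209
```

View pics/top0.png

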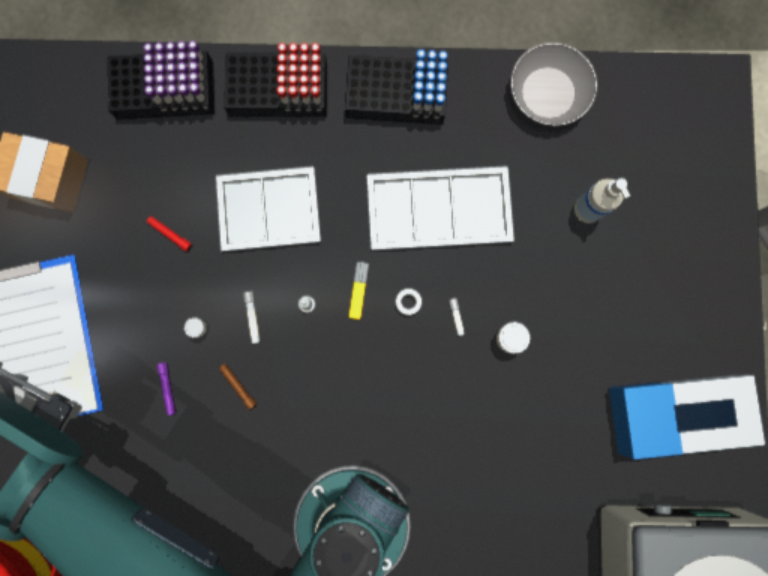

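View pics/side0.png

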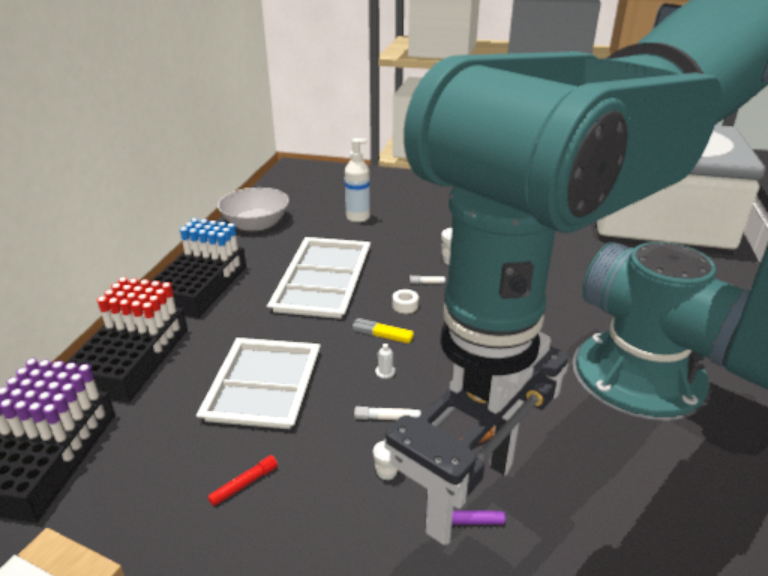

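The top view (768×576 scale) shows five pale stock items in a row: small cup (195,328), long tube (252,317), tube holder (307,303), tape roll (408,301), short tube (457,316) and large cup (514,338). The highlighter is at (358,290).

Candidates for the long tube are pale at (252,317), pale and shorter at (457,316), red (168,233), purple (166,388) and brown (237,386). The one at (252,317) fits, being pale with a grey cap and the longer of the two. I take the cup at (514,338), the bigger lid, as the large one.

The small tray is at (268,208) and the big tray at (440,207). Both have their narrow compartment on the left (+y).

```bash
cat > h.py <<'E'
import numpy as np, cv2
from scipy.spatial.transform import Rotation as Ro
def rays(f,uv):
    uv=np.asarray(uv,float).reshape(-1,2)
    d=np.c_[(uv-f["K"][:2,2])/f["K"][0,0],np.ones(len(uv))]@f["R"]
    return -f["R"].T@f["t"], d
def on_plane(f,uv,z):
    c,d=rays(f,uv); return c+d*((z-c[2])/d[:,2])[:,None]
def tri(fa,a,fb,b):
    """closest point of two pixel rays, and the miss distance"""
    (ca,da),(cb,db)=rays(fa,a),rays(fb,b); A=np.c_[da[0],-db[0]]
    s=np.linalg.lstsq(A,cb-ca,rcond=None)[0]; p,q=ca+s[0]*da[0],cb+s[1]*db[0]
    return (p+q)/2, np.linalg.norm(p-q)
def cloud(f):
    v,u=np.mgrid[:384,:512]; d=f["depth"]
    c,r=rays(f,np.c_[u.ravel(),v.ravel()]); return (c+r*d.reshape(-1,1)).reshape(384,512,3)
def blobs(f,mask,lo=15):
    n,l,s,c=cv2.connectedComponentsWithStats(mask.astype(np.uint8))
    return [(l==i,s[i],c[i]) for i in range(1,n) if s[i,4]>=lo]
def shift(o,target):   # tool-axes shift in units of 15 cm, to world target
    return Ro.from_quat(o["tool_rot"]).inv().apply(np.asarray(target)-o["tcp_pos"])/.15
def yaw(o): y=Ro.from_quat(o["tool_rot"]).as_matrix()[:,1]; return np.degrees(np.arctan2(y[1],y[0]))
E
python3 - <<'E'
from h import *
f=np.load("top0.npz"); P=cloud(f); g=f["image"].astype(int)
print("table z",np.median(P[200:230,300:330,2]))
white=(g.min(2)>105)&(np.ptp(g,2)<45)
reg=np.zeros((384,512),bool); reg[105:245,110:365]=1
for m,s,c in blobs(f,white&reg):
    z=np.percentile(P[m][:,2],[10,50,90,98])
    uv=np.argwhere(m)[:,::-1]; w=on_plane(f,uv,z[1])
    r=cv2.minAreaRect((w[:,:2]*1000).astype(np.float32))
    print(np.round(c,1),s[4],"z",np.round(z*1000,1),"mean",np.round(w.mean(0)[:2],4),"rect",np.round(np.array(r[0])),np.round(r[1]),round(r[2],1))
f=np.load("side0.npz"); 
E
```

```text
table z 0.0002717020417303262
[178.  138.6] 3403 z [-0.4  4.7 19.3 22.4] mean [0.6076 0.1819] rect [608. 182.] [155. 199.] 6.6
[292.8 138.1] 4860 z [-0.5  4.2 18.5 22.3] mean [ 0.6159 -0.1606] rect [ 616. -161.] [155. 286.] 4.5
[240.5 181.1] 109 z [12.3 15.8 19.7 22. ] mean [ 0.4818 -0.0075] rect [483.  -8.] [24. 40.] 83.1
[272.  200.5] 196 z [ 1.  22.3 27.1 29.9] mean [ 0.4256 -0.1002] rect [426. -99.] [50. 49.] 1.1
[167.4 210.7] 207 z [ 9.2 15.  19.2 21.4] mean [0.3909 0.203 ] rect [390. 203.] [101.  18.] 10.8
[204.  202.2] 106 z [-0.4 17.2 50.  59.1] mean [0.4177 0.0971] rect [417.  97.] [32. 29.] 1.7
[304.4 210.8] 121 z [ 5.8 12.  15.9 18.3] mean [ 0.3983 -0.1956] rect [ 398. -196.] [73. 14.] 14.3
[129.  217.8] 153 z [36.4 44.1 47.5 50.3] mean [0.3669 0.3056] rect [367. 306.] [39. 36.] 46.9
[342.4 224.7] 369 z [60.8 67.8 71.1 73.1] mean [ 0.3575 -0.2959] rect [ 357. -295.] [58. 58.] 45.4
```

```bash
python3 - <<'E'
import numpy as np,cv2
a=np.load("top0.npz")["image"][185:285,120:360]
cv2.imwrite("pics/crop_stock.png",cv2.resize(a,None,fx=3.3,fy=3.3,interpolation=cv2.INTER_CUBIC))
E
```

```text
(no output)
```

View pics/crop_stock.png

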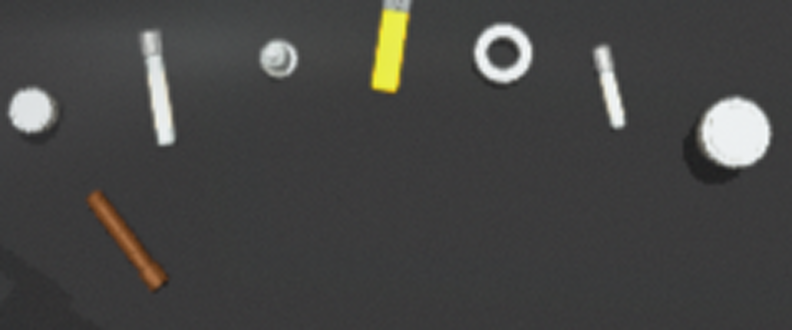

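The crop confirms it: the pale long tube with a grey cap is at crop (158,88), separate from the brown one at (128,240). The short tube is at (610,88) and the large lid at (735,132). Measured lengths of 101 and 73 mm and lid diameters of 58 and 36 mm agree.

```bash
cat >> h.py <<'E'
def contour(f,mask_fn,pt,up=4):
    """sub-pixel outer contour (pixels) of the masked blob nearest pt"""
    g=cv2.resize(f["image"],None,fx=up,fy=up,interpolation=cv2.INTER_CUBIC).astype(int)
    cs,_=cv2.findContours(mask_fn(g).astype(np.uint8),cv2.RETR_EXTERNAL,cv2.CHAIN_APPROX_NONE)
    cs=[(c[:,0]+.5)/up-.5 for c in cs if cv2.contourArea(c)>15*up*up]
    return min(cs,key=lambda c:np.linalg.norm((c.min(0)+c.max(0))/2-pt))
white=lambda g:(g.min(2)>105)&(np.ptp(g,2)<45)
def rect(f,c,z):
    """centre (m), sides (mm), direction of long side (deg) of a contour on plane z"""
    w=on_plane(f,c,z)[:,:2]; r=cv2.minAreaRect((w*1000).astype(np.float32))
    b=cv2.boxPoints(r); e=[b[1]-b[0],b[2]-b[1]]; e=max(e,key=np.linalg.norm)
    return np.round(np.array(r[0])/1000,4),np.round(sorted(r[1]),1),round(np.degrees(np.arctan2(e[1],e[0]))%180,1)
E
cat > tray.py <<'E'
from h import *
T=np.load("top0.npz"); S=np.load("side0.npz"); R={}
for n,pt,ps,L in(("small",(178,138),(173,255),194),("big",(293,138),(213,184),280)):
    ct,cs=contour(T,white,pt),contour(S,white,ps)
    q=lambda c:cv2.approxPolyDP(cv2.convexHull((c*8).astype(np.float32)),60,True)[:,0]/8
    a,b=q(ct),q(cs); print(n,len(a),len(b))
    zs=[]
    for p in a:
        t=min((tri(T,p,S,r) for r in b),key=lambda t:t[1]); zs.append(np.round(np.r_[t[0],t[1]]*1000))
    print(np.array(zs).tolist()); 
    w=on_plane(T,ct,.019)[:,:2]*1000; print(rect(T,ct,.019))
    c,_,a0=rect(T,ct,.019)
    # line fits of the four sides
    th=np.radians(a0-90); M=np.array([[np.cos(th),np.sin(th)],[-np.sin(th),np.cos(th)]]); l=(w-c*1000)@M.T
    for ax,h,o in((0,74,L/2-20),(1,L/2,54)):
        for s in(1,-1):
            k=(np.abs(l[:,ax]*s-h)<8)&(np.abs(l[:,1-ax])<o)
            pf=np.polyfit(l[k,1-ax],l[k,ax],1); print("side",ax,s,round(pf[1],1),"tilt deg",round(np.degrees(pf[0])*(1 if ax else -1),2),k.sum())
E
python3 tray.py; python3 - <<'E'
from h import *
from station import manip
o=manip.get_obs(); print(yaw(o),shift(o,(.391,.203,.16)))
E
```

```text
small 4 4
[[692.0, 93.0, 19.0, 0.0], [540.0, 76.0, 18.0, 0.0], [523.0, 270.0, 12.0, 4.0], [671.0, 283.0, 15.0, 1.0]]
(array([0.605 , 0.1796]), array([154.4, 197.8]), np.float32(96.6))
side 0 1 76.6 tilt deg 0.03 206
side 0 -1 -76.6 tilt deg -0.04 210
side 1 1 98.1 tilt deg 0.11 143
side 1 -1 -98.5 tilt deg 0.04 142
big 4 4
[[700.0, -294.0, 18.0, 3.0], [548.0, -305.0, 18.0, 1.0], [533.0, -24.0, 6.0, 3.0], [679.0, -15.0, 14.0, 1.0]]
(array([ 0.6129, -0.1598]), array([154.3, 283.2]), np.float32(94.5))
side 0 1 76.7 tilt deg -0.05 321
side 0 -1 -76.4 tilt deg -0.03 326
side 1 1 141.1 tilt deg -0.08 144
side 1 -1 -141.0 tilt deg 0.01 142
63.771111417843166 [-1.74043859 -1.29682041  0.42514275]
```

Request:
{"op": "jog_arm", "data": {
  "targets": [
    [[-0.2,-0.15,0],-0.2,-0.5],
    [[-0.45,-0.35,0],-0.5,0],
    [[-0.7,-0.5,0],-0.7,0],
    [[-0.9,-0.65,0],-0.9,0],
    [[-0.9,-0.65,0],-0.9,0]
  ]
}}

```text
time: 0.72
tcp_pos: [0.3218, 0.3445, 0.2242]
tool_rot: [0.006, 1.0, -0.0, -0.0]
force: [0.8, -0.2, -0.1]
finger_gap: 0.0485
grasp_force: 0.0
```

```bash
cat > go.py <<'E'
import sys
from h import *
from station import manip
t=[float(a) for a in sys.argv[1:5]]; o=manip.get_obs()
d=(t[3]-yaw(o)+90)%180-90
print("t",round(o["time"],2),"pos",np.round(o["tcp_pos"],4),"yaw",round(yaw(o),1),"shift",np.round(shift(o,t[:3]),3),"turn",round(-np.radians(d)/.5,3),"gap",round(o["finger_gap"],4),"F",np.round(o["force"],1),"g",o["grasp_force"],"j6",round(o["qpos"][5],2))
E
python3 go.py .391 .203 .16 100.8
```

```text
t 0.72 pos [0.3218 0.3445 0.2242] yaw 89.3 shift [-0.472 -0.938  0.428] turn -0.401 gap 0.0485 F [ 0.8 -0.2 -0.1] g 0.0 j6 -0.86
```

Request:
{"op": "jog_arm", "data": {
  "targets": [
    [[-0.1,-0.25,0.1],-0.1,0],
    [[-0.25,-0.5,0.2],-0.2,0],
    [[-0.37,-0.75,0.3],-0.3,0],
    [[-0.47,-0.94,0.4],-0.4,0],
    [[-0.47,-0.94,0.43],-0.4,0],
    [[-0.47,-0.94,0.43],-0.4,0]
  ]
}}

```text
time: 1.48
tcp_pos: [0.39, 0.2057, 0.1596]
tool_rot: [-0.096, 0.995, 0.0, -0.001]
force: [-0.3, -0.5, 2.0]
finger_gap: 0.0471
grasp_force: 0.0
```

```bash
python3 go.py .391 .203 .16 100.8; python3 - <<'E'
from h import *
from station import optics
f=optics.grab_frame("wrist"); np.savez("w1.npz",**f); cv2.imwrite("pics/w1.png",f["image"])
print(np.round(f["R"],2).tolist(), -f["R"].T@f["t"])
E
```

```text
t 1.48 pos [0.39   0.2057 0.1596] yaw 101.0 shift [-0.003 -0.019 -0.003] turn 0.007 gap 0.0471 F [-0.3 -0.5  2. ] g 0.0 j6 -1.41
[[-0.19, 0.98, 0.0], [0.94, 0.18, 0.29], [0.28, 0.06, -0.96]] [0.30826333 0.18994517 0.31808988]
```

View pics/w1.png

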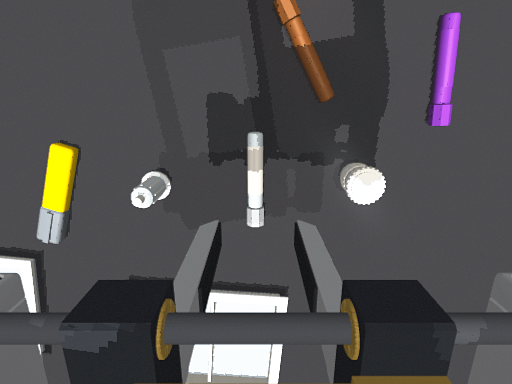

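The wrist view shows the long tube upright in the image at (256,180), cap toward (256,216). The holder is at (150,188), its nose at (143,198), and the small cup at (362,185).

```bash
python3 - <<'E'
from h import *
T=np.load("top0.npz"); W=np.load("w1.npz")
lo=lambda g:(g.min(2)>75)&(np.ptp(g,2)<45)
ct,cw=contour(T,white,(167.4,210.7)),contour(W,lo,(256,180))
print(rect(T,ct,.010),rect(W,cw,.010))
# ends of the tube in both views -> heights
for s in(np.argmin,np.argmax):
    a=ct[s(ct[:,1])]; 
    b=cw[(np.argmax if s is np.argmin else np.argmin)(cw[:,1])]
    print(np.round(a),np.round(b),tri(T,a,W,b))
# tray in wrist view?
ch=contour(W,lo,(150,188)); print("holder",ch.min(0),ch.max(0),on_plane(W,(ch.min(0)+ch.max(0))/2,.03), rect(T,contour(T,white,(204,202)),.005))
E
```

```text
(array([0.3905, 0.2038]), array([ 18.8, 103.9]), np.float32(11.3)) (array([0.3861, 0.241 ]), array([ 9.7, 31.7]), np.float32(13.1))
[164. 194.] [289. 197.] (array([ 0.46431404,  0.26700931, -0.20032669]), np.float64(0.02277571538845352))
[168. 229.] [289. 168.] (array([0.33867223, 0.19502668, 0.14874159]), np.float64(0.040438211322125966))
holder [-0.375 -0.375] [218.375 311.875] [[0.38810943 0.06082118 0.03      ]] (array([0.4189, 0.0981]), array([33. , 34.5]), np.float32(46.4))
```

```bash
python3 - <<'E'
from h import *
T=np.load("top0.npz"); W=np.load("w1.npz")
g=W["image"]; print(g[130:232:6,256].tolist()); print(g[180,235:280:3].min(1).tolist(), g[145,240:272:3].min(1).tolist())
ct=contour(T,white,(167.4,210.7))
for th in(90,100,110):
    cw=contour(W,lambda g:(g.min(2)>th),(256,180))
    print(th,cw.min(0),cw.max(0),rect(W,cw,.010))
for s,s2 in((np.argmin,np.argmax),(np.argmax,np.argmin)):
    print(tri(T,ct[s(ct[:,1])],W,cw[s2(cw[:,1])]))
E
```

```text
[[39, 36, 35], [232, 231, 226], [230, 229, 223], [228, 237, 241], [187, 201, 206], [188, 201, 207], [188, 201, 206], [255, 255, 255], [254, 255, 255], [254, 255, 255], [254, 255, 255], [254, 254, 253], [254, 254, 253], [179, 175, 170], [246, 245, 245], [246, 245, 245], [255, 255, 255]]
[69, 68, 69, 68, 112, 253, 254, 254, 250, 185, 67, 67, 67, 68, 66] [51, 51, 47, 169, 209, 227, 170, 145, 37, 40, 42]
90 [245.875 131.625] [263.625 227.375] (array([0.3923, 0.2034]), array([ 19.5, 104.3]), np.float32(11.4))
100 [246.125 131.625] [263.625 227.125] (array([0.3921, 0.2038]), array([ 19.2, 104. ]), np.float32(11.0))
110 [246.125 131.875] [263.625 227.125] (array([0.392 , 0.2048]), array([ 19. , 103.9]), np.float32(9.7))
(array([0.43948457, 0.21180016, 0.02099239]), np.float64(0.0032105371276137935))
(array([0.33733012, 0.19083992, 0.05738838]), np.float64(0.0012792730192954806))
```

```bash
python3 go.py .392 .2035 .022 101
```

```text
t 1.52 pos [0.3902 0.2059 0.1602] yaw 101.1 shift [-0.009 -0.019  0.921] turn 0.002 gap 0.0468 F [-0.5  0.1  0.3] g 0.0 j6 -1.41
```

Request:
{"op": "jog_arm", "data": {
  "targets": [
    [[-0.01,-0.02,0.25],0,0],
    [[-0.01,-0.02,0.5],0,0],
    [[-0.01,-0.02,0.75],0,0],
    [[-0.01,-0.02,0.87],0,0],
    [[-0.01,-0.02,0.92],0,0],
    [[-0.01,-0.02,0.92],0,0],
    [[-0.01,-0.02,0.92],0,1],
    [[-0.01,-0.02,0.92],0,1],
    [[-0.01,-0.02,0.92],0,1],
    [[-0.01,-0.02,0.92],0,1]
  ],
  "newtons": 12
}}

```text
time: 2.78
tcp_pos: [0.3928, 0.2022, 0.0224]
tool_rot: [-0.096, 0.995, 0.0, 0.0]
force: [-0.0, -0.5, 0.3]
finger_gap: 0.0154
grasp_force: 12.0
```

```bash
python3 go.py .392 .2035 .12 101
```

```text
t 2.77 pos [0.3928 0.2022 0.0224] yaw 101.0 shift [ 0.003  0.01  -0.651] turn 0.0 gap 0.0154 F [-0.  -0.5  0.3] g 11.976935416460037 j6 -1.42
```

Request:
{"op": "jog_arm", "data": {
  "targets": [
    [[0,0,-0.1],0,1],
    [[0,0,-0.3],0,1],
    [[0,0,-0.5],0,1],
    [[0,0,-0.65],0,1],
    [[-0.1,-0.2,-0.65],0,1],
    [[-0.2,-0.4,-0.65],0,1],
    [[-0.3,-0.6,-0.65],0,1],
    [[-0.4,-0.8,-0.65],0,1],
    [[-0.5,-1,-0.65],0,1]
  ]
}}

```text
time: 3.9
tcp_pos: [0.4956, 0.0682, 0.1206]
tool_rot: [-0.096, 0.995, 0.0, 0.001]
force: [0.2, 0.9, 0.1]
finger_gap: 0.0153
grasp_force: 12.0
```

```bash
python3 go.py .6058 -.0691 .12 94.5
```

```text
t 3.9 pos [0.4956 0.0682 0.1206] yaw 101.0 shift [-0.546 -1.039  0.005] turn 0.227 gap 0.0153 F [0.2 0.9 0.1] g 11.97724387049675 j6 -1.74
```

Request:
{"op": "jog_arm", "data": {
  "targets": [
    [[-0.1,-0.2,0],0.05,1],
    [[-0.2,-0.4,0],0.1,1],
    [[-0.32,-0.6,0],0.15,1],
    [[-0.44,-0.8,0],0.2,1],
    [[-0.54,-0.95,0],0.23,1],
    [[-0.54,-1,0],0.23,1],
    [[-0.54,-1,0],0.23,1]
  ]
}}

```text
time: 4.78
tcp_pos: [0.6025, -0.0627, 0.1198]
tool_rot: [-0.038, 0.999, 0.0, -0.0]
force: [-1.2, 0.7, -0.3]
finger_gap: 0.0156
grasp_force: 12.0
```

```bash
python3 go.py .6058 -.0691 .025 94.5; python3 - <<'E'
from h import *
from station import optics
f=optics.grab_frame("wrist"); np.savez("w2.npz",**f); cv2.imwrite("pics/w2.png",f["image"])
E
```

```text
t 4.78 pos [ 0.6025 -0.0627  0.1198] yaw 94.4 shift [-0.019 -0.045  0.632] turn -0.003 gap 0.0156 F [-1.2  0.7 -0.3] g 11.976575553417206 j6 -1.85
```

View pics/w2.png

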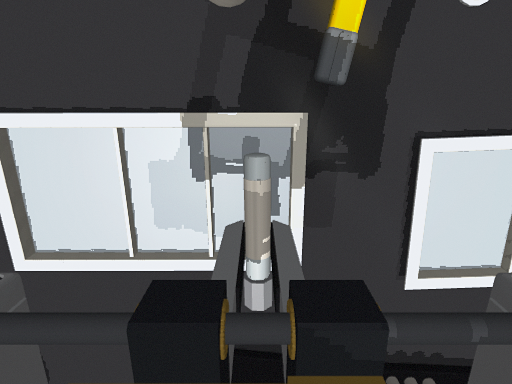

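The wrist view shows the tube held at (257,220). The big tray's outer near corner is at about (307,114), its dividers at columns ~207 and ~122, and the narrow compartment between columns 210 and 293. I'll check those against my tray pose.

```bash
python3 - <<'E'
from h import *
W=np.load("w2.npz")
def loc(p,c,a):
    a=np.radians(-a); return np.array([[np.cos(a),-np.sin(a)],[np.sin(a),np.cos(a)]])@(p[:2]-np.array(c))*1000
for n,uv,z in(("corner(-74,140)",(306,113),.018),("near row of wall at y",(0,113),.018),("div +-52",(207,131),.014),("div -26",(119,131),.014),("left wall inner edge",(293,150),.018),("far lip outer",(100,270),.018)):
    print(n,loc(on_plane(W,uv,z)[0],(.6129,-.1598),4.5).round(1))
print("small corner(-74,-97)",loc(on_plane(W,(420,138),.018)[0],(.605,.1796),6.6).round(1), "far(74,-97)",loc(on_plane(W,(405,290),.018)[0],(.605,.1796),6.6).round(1))
E
```

```text
corner(-74,140) [-73.4 138.7]
near row of wall at y [ -73.7 -115.9]
div +-52 [-58.2  54.9]
div -26 [-58.3 -20.7]
left wall inner edge [-42.4 128.9]
far lip outer [ 74.8 -55. ]
small corner(-74,-97) [-75.  -99.5] far(74,-97) [ 75.6 -96.9]
```

Request:
{"op": "jog_arm", "data": {
  "targets": [
    [[-0.02,-0.045,0.1],0,1],
    [[-0.02,-0.045,0.3],0,1],
    [[-0.02,-0.045,0.45],0,1],
    [[-0.02,-0.045,0.55],0,1],
    [[-0.02,-0.045,0.6],0,1],
    [[-0.02,-0.045,0.622],0,1],
    [[-0.02,-0.045,0.622],0,1],
    [[-0.02,-0.045,0.622],0,0.36],
    [[-0.02,-0.045,0.622],0,0.36],
    [[-0.02,-0.045,0.622],0,0.36]
  ]
}}

```text
time: 6.08
tcp_pos: [0.6068, -0.0692, 0.0266]
tool_rot: [-0.039, 0.999, -0.0, 0.0]
force: [0.8, -0.7, 0.2]
finger_gap: 0.0304
grasp_force: 0.0
```

```bash
python3 go.py .4188 .098 .14 101
```

```text
t 6.08 pos [ 0.6068 -0.0692  0.0266] yaw 94.4 shift [ 1.163  1.208 -0.757] turn -0.23 gap 0.0304 F [ 0.8 -0.7  0.2] g 0.0 j6 -1.85
```

Request:
{"op": "jog_arm", "data": {
  "targets": [
    [[0,0,-0.15],0,0.36],
    [[0,0,-0.4],0,0.36],
    [[0,0,-0.65],0,0.36],
    [[0.15,0.15,-0.76],0,0.2],
    [[0.35,0.35,-0.76],0,0],
    [[0.55,0.55,-0.76],0,0],
    [[0.75,0.75,-0.76],0,0],
    [[0.9,0.95,-0.76],0,0],
    [[0.9,0.95,-0.76],0,0]
  ]
}}

```text
time: 7.2
tcp_pos: [0.4597, 0.0639, 0.1406]
tool_rot: [-0.04, 0.999, 0.0, 0.0]
force: [-0.4, 0.1, -0.1]
finger_gap: 0.0468
grasp_force: 0.0
```

```bash
python3 go.py .4188 .098 .14 101; python3 - <<'E'
from h import *
from station import optics
f=optics.grab_frame("wrist"); np.savez("w3.npz",**f); cv2.imwrite("pics/w3.png",f["image"])
E
```

```text
t 7.2 pos [0.4597 0.0639 0.1406] yaw 94.6 shift [0.254 0.248 0.004] turn -0.224 gap 0.0468 F [-0.4  0.1 -0.1] g 0.0 j6 -1.64
```

View pics/w3.png

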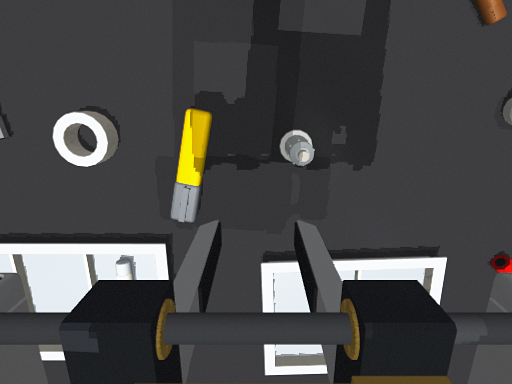

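In the wrist view the tube lies in the big tray's narrow compartment, at about (124,265). The holder's flange is centred near (297,147) and its nose is at (303,155). The tape is at (86,138).

```bash
python3 - <<'E'
from h import *
T=np.load("top0.npz"); W=np.load("w3.npz"); W1=np.load("w1.npz")
cw=contour(W,lambda g:g.min(2)>90,(297,147)); print("holder blob",cw.min(0),cw.max(0))
(c,ax,_)=cv2.fitEllipse(cw[cw[:,1]<np.median(cw[:,1])].astype(np.float32)); print("flange",c,ax,on_plane(W,c,.003).round(4),"nose",on_plane(W,(302.5,155),.057).round(4))
print("nose tri w1/w3",tri(W1,(142.5,198),W,(302.5,155)), "flange edge tri?", on_plane(W,(cw.min(0)+cw.max(0))/2,.003))
ct=contour(T,white,(272,200.5)); ch=contour(W,lambda g:g.min(2)>90,(86,138))
c=cv2.fitEllipse(ct.astype(np.float32))[0]; d=(ch.min(0)+ch.max(0))/2
print("tape",c,d,on_plane(T,c,.020).round(4),on_plane(W,d,.012).round(4),tri(T,c,W,d))
E
python3 go.py .4188 .098 .05 101
```

```text
holder blob [279.375 129.375] [314.375 165.375]
flange (295.73248291015625, 146.33465576171875) (32.48750305175781, 34.145381927490234) [[0.4196 0.0987 0.003 ]] nose [[0.4183 0.0975 0.057 ]]
nose tri w1/w3 (array([0.42057056, 0.09984463, 0.04141727]), np.float64(0.0008450620893995751)) flange edge tri? [[0.42056089 0.09996917 0.003     ]]
tape (272.06005859375, 200.57821655273438) [ 84.5   138.625] [[ 0.4257 -0.1006  0.02  ]] [[ 0.4271 -0.1013  0.012 ]] (array([ 0.42662504, -0.10079673,  0.01300102]), np.float64(0.0005668868474686204))
t 7.25 pos [0.4607 0.0629 0.1406] yaw 94.5 shift [0.261 0.255 0.604] turn -0.226 gap 0.0473 F [-0.7 -0.1  0.6] g 0.0 j6 -1.64
```

Request:
{"op": "jog_arm", "data": {
  "targets": [
    [[0.13,0.13,0],0,0],
    [[0.255,0.255,0],0,0],
    [[0.255,0.255,0.2],0,0],
    [[0.255,0.255,0.4],0,0],
    [[0.255,0.255,0.6],0,0],
    [[0.255,0.255,0.75],0,0],
    [[0.255,0.255,0.75],0,0],
    [[0.255,0.255,0.75],0,1],
    [[0.255,0.255,0.75],0,1],
    [[0.255,0.255,0.75],0,1]
  ],
  "newtons": 12
}}

```text
time: 8.5
tcp_pos: [0.4208, 0.0978, 0.0287]
tool_rot: [-0.039, 0.999, 0.0, 0.001]
force: [0.4, -0.4, 1.9]
finger_gap: 0.0213
grasp_force: 12.0
```

```bash
python3 go.py .6119 -.1468 .12 94.5
```

```text
t 8.5 pos [0.4208 0.0978 0.0287] yaw 94.4 shift [-1.146 -1.724 -0.606] turn -0.003 gap 0.0213 F [ 0.4 -0.4  1.9] g 12.021461734548211 j6 -1.55
```

Request:
{"op": "jog_arm", "data": {
  "targets": [
    [[0,0,-0.1],0,1],
    [[0,0,-0.3],0,1],
    [[0,0,-0.5],0,1],
    [[-0.05,-0.1,-0.6],0,1],
    [[-0.18,-0.28,-0.6],0,1],
    [[-0.3,-0.46,-0.6],0,1],
    [[-0.42,-0.64,-0.6],0,1],
    [[-0.54,-0.82,-0.6],0,1],
    [[-0.65,-0.98,-0.6],0,1],
    [[-0.65,-0.98,-0.6],0,1]
  ]
}}

```text
time: 9.75
tcp_pos: [0.529, -0.0436, 0.1173]
tool_rot: [-0.037, 0.999, -0.0, -0.0]
force: [-0.7, 0.2, -0.5]
finger_gap: 0.022
grasp_force: 12.0
```

```bash
python3 go.py .6119 -.1468 .032 94.5
```

```text
t 9.75 pos [ 0.529  -0.0436  0.1173] yaw 94.3 shift [-0.5   -0.727  0.568] turn -0.009 gap 0.022 F [-0.7  0.2 -0.5] g 11.995086246170104 j6 -1.83
```

Request:
{"op": "jog_arm", "data": {
  "targets": [
    [[-0.12,-0.18,0],0,1],
    [[-0.25,-0.36,0],0,1],
    [[-0.38,-0.55,0],0,1],
    [[-0.5,-0.72,0],0,1],
    [[-0.5,-0.72,0.1],0,1],
    [[-0.5,-0.72,0.2],0,1],
    [[-0.5,-0.72,0.25],0,1],
    [[-0.5,-0.72,0.25],0,1]
  ]
}}

```text
time: 10.75
tcp_pos: [0.6103, -0.1421, 0.0789]
tool_rot: [-0.039, 0.999, 0.001, -0.001]
force: [0.2, 0.1, 0.0]
finger_gap: 0.0217
grasp_force: 12.0
```

```bash
python3 go.py .6119 -.1468 .032 94.5;python3 - <<'E'
from h import *
from station import optics
f=optics.grab_frame("wrist"); np.savez("w4.npz",**f); cv2.imwrite("pics/w4.png",f["image"])
E
```

```text
t 10.75 pos [ 0.6103 -0.1421  0.0789] yaw 94.5 shift [-0.009 -0.033  0.313] turn -0.001 gap 0.0217 F [0.2 0.1 0. ] g 11.995243420824409 j6 -1.97
```

View pics/w4.png

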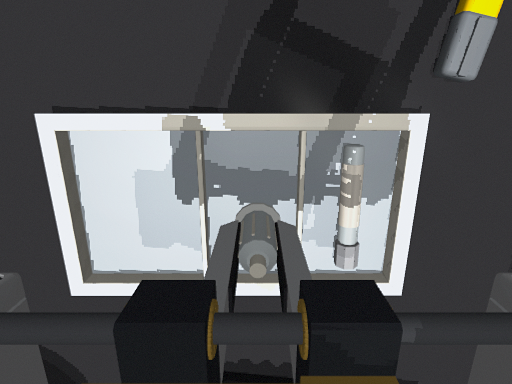

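The long tube at (348,205) lies inside its compartment. The holder is upright between the fingers at (257,240), above the middle compartment (columns 205–300).

Request:
{"op": "jog_arm", "data": {
  "targets": [
    [[-0.01,-0.03,0.1],0,1],
    [[-0.01,-0.03,0.2],0,1],
    [[-0.01,-0.03,0.26],0,1],
    [[-0.01,-0.03,0.295],0,1],
    [[-0.01,-0.03,0.312],0,1],
    [[-0.01,-0.03,0.312],0,1],
    [[-0.01,-0.03,0.312],0,0.6],
    [[-0.01,-0.03,0.312],0,0.2],
    [[-0.01,-0.03,0.312],0,0.2],
    [[-0.01,-0.03,0.312],0,0.2]
  ]
}}

```text
time: 12.05
tcp_pos: [0.6134, -0.1476, 0.0335]
tool_rot: [-0.039, 0.999, -0.0, 0.0]
force: [0.0, -0.8, 0.3]
finger_gap: 0.0375
grasp_force: 0.0
```

```bash
python3 go.py .4266 -.1008 .10 94.5
```

```text
t 12.05 pos [ 0.6134 -0.1476  0.0335] yaw 94.4 shift [ 1.217  0.407 -0.444] turn -0.003 gap 0.0375 F [ 0.  -0.8  0.3] g 0.0 j6 -1.97
```

Request:
{"op": "jog_arm", "data": {
  "targets": [
    [[0,0,-0.15],0,0.2],
    [[0,0,-0.35],0,0.2],
    [[0,0,-0.6],0,0.2],
    [[0.15,0.05,-0.7],0,0],
    [[0.35,0.12,-0.7],0,-0.3],
    [[0.55,0.19,-0.7],0,-0.5],
    [[0.75,0.26,-0.7],0,-0.5],
    [[0.95,0.33,-0.7],0,-0.5],
    [[0.97,0.4,-0.7],0,-0.5],
    [[0.97,0.4,-0.7],0,-0.5]
  ]
}}

```text
time: 13.3
tcp_pos: [0.4643, -0.0985, 0.1388]
tool_rot: [-0.039, 0.999, -0.0, 0.001]
force: [-0.2, -0.2, -0.0]
finger_gap: 0.0708
grasp_force: 0.0
```

```bash
python3 - <<'E'
from h import *
from station import optics
f=optics.grab_frame("wrist"); np.savez("w5.npz",**f); cv2.imwrite("pics/w5.png",f["image"])
W3=np.load("w3.npz")
cl=lambda F,p:(lambda c:(c.min(0)+c.max(0))/2)(contour(F,lambda g:g.min(2)>90,p))
p=on_plane(f,(0,0),0)
uv=lambda X:(lambda q:q[:2]/q[2])(f["K"]@(f["R"]@np.array(X)+f["t"]))
for n,X in(("tape",(.4266,-.1008,.012)),("short",(.398,-.196,.007)),("cup",(.3575,-.296,.06))):
    q=uv(X); d=cl(f,q); print(n,q.round(),d.round(),on_plane(f,d,X[2]).round(4))
d=cl(f,uv((.4266,-.1008,.012))); print("tri tape",tri(W3,(84.5,138.6),f,d))
E
python3 go.py .4266 -.1008 .024 94.5
```

```text
tape [258. 147.] [258. 148.] [[ 0.4267 -0.1002  0.012 ]]
short [157. 108.] [158. 108.] [[ 0.3984 -0.1951  0.007 ]]
cup [-8. 40.] [31. 43.] [[ 0.3574 -0.2684  0.06  ]]
tri tape (array([ 0.42657121, -0.10025121,  0.01390852]), np.float64(0.0003016605125888971))
t 13.35 pos [ 0.4645 -0.0989  0.1387] yaw 94.5 shift [0.254 0.007 0.764] turn -0.001 gap 0.0705 F [ 0.1 -0.2  0.6] g 0.0 j6 -1.98
```

View pics/w5.png

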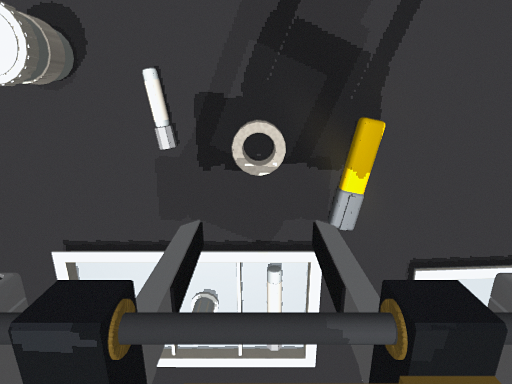

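The tape is at (258,148), between the fingers. The short tube is at (158,108) and the pen at (358,172), clear of the fingers.

Request:
{"op": "jog_arm", "data": {
  "targets": [
    [[0.13,0,0.1],0,-0.5],
    [[0.255,0.01,0.2],0,-0.5],
    [[0.255,0.01,0.4],0,-0.5],
    [[0.255,0.01,0.6],0,-0.5],
    [[0.255,0.01,0.7],0,-0.5],
    [[0.255,0.01,0.765],0,-0.5],
    [[0.255,0.01,0.765],0,-0.5],
    [[0.255,0.01,0.765],0,0.4],
    [[0.255,0.01,0.765],0,0.4],
    [[0.255,0.01,0.765],0,0.4]
  ],
  "newtons": 12
}}

```text
time: 14.6
tcp_pos: [0.4259, -0.1006, 0.0244]
tool_rot: [-0.039, 0.999, -0.0, 0.001]
force: [-0.9, -0.4, 1.7]
finger_gap: 0.049
grasp_force: 12.0
```

```bash
python3 go.py .619 -.2376 .12 94.5
```

```text
t 14.6 pos [ 0.4259 -0.1006  0.0244] yaw 94.4 shift [-1.214 -1.01  -0.635] turn -0.003 gap 0.049 F [-0.9 -0.4  1.7] g 12.000323507236317 j6 -2.01
```

Request:
{"op": "jog_arm", "data": {
  "targets": [
    [[0,0,-0.1],0,0.4],
    [[0,0,-0.3],0,0.4],
    [[0,0,-0.5],0,0.4],
    [[-0.05,-0.05,-0.64],0,0.4],
    [[-0.2,-0.18,-0.64],0,0.4],
    [[-0.36,-0.31,-0.64],0,0.4],
    [[-0.52,-0.44,-0.64],0,0.4],
    [[-0.68,-0.57,-0.64],0,0.4],
    [[-0.84,-0.7,-0.64],0,0.4],
    [[-0.98,-0.82,-0.64],0,0.4]
  ]
}}

```text
time: 15.85
tcp_pos: [0.5824, -0.2124, 0.1206]
tool_rot: [-0.039, 0.999, -0.0, 0.0]
force: [0.2, 0.3, 0.5]
finger_gap: 0.0488
grasp_force: 12.0
```

```bash
python3 go.py .619 -.2376 .0275 94.5; python3 - <<'E'
from h import *
T=np.load("top0.npz");P=cloud(T)
q=P[110:155,375:425].reshape(-1,3); q=q[q[:,2]>.08]; print("bottle",q.min(0),q.max(0))
E
```

```text
t 15.85 pos [ 0.5824 -0.2124  0.1206] yaw 94.4 shift [-0.23  -0.186  0.621] turn -0.003 gap 0.0488 F [0.2 0.3 0.5] g 12.000093238893896 j6 -2.09
bottle [ 0.29839683 -0.4849051   0.08028285] [ 0.64760185 -0.04674777  1.38728604]
```

Request:
{"op": "jog_arm", "data": {
  "targets": [
    [[-0.12,-0.09,0],0,0.4],
    [[-0.225,-0.18,0.05],0,0.4],
    [[-0.225,-0.18,0.2],0,0.4],
    [[-0.225,-0.18,0.4],0,0.4],
    [[-0.225,-0.18,0.53],0,0.4],
    [[-0.225,-0.18,0.59],0,0.4],
    [[-0.225,-0.18,0.615],0,0.4],
    [[-0.225,-0.18,0.615],0,0.4],
    [[-0.225,-0.18,0.615],0,-0.2],
    [[-0.225,-0.18,0.615],0,-0.2]
  ]
}}

```text
time: 17.1
tcp_pos: [0.6176, -0.2362, 0.0283]
tool_rot: [-0.039, 0.999, -0.0, 0.001]
force: [0.5, 0.1, 0.2]
finger_gap: 0.0561
grasp_force: 0.0
```

```bash
python3 go.py .3984 -.1953 .12 104
```

```text
t 17.1 pos [ 0.6176 -0.2362  0.0283] yaw 94.4 shift [ 1.435  0.384 -0.614] turn -0.334 gap 0.0561 F [0.5 0.1 0.2] g 0.0 j6 -2.1
```

Request:
{"op": "jog_arm", "data": {
  "targets": [
    [[0,0,-0.1],0,-0.2],
    [[0,0,-0.3],0,-0.2],
    [[0,0,-0.55],0,-0.2],
    [[0.15,0.04,-0.65],-0.05,0],
    [[0.32,0.1,-0.65],-0.1,0],
    [[0.48,0.16,-0.65],-0.15,0.1],
    [[0.64,0.22,-0.65],-0.2,0.1],
    [[0.8,0.28,-0.65],-0.26,0.1],
    [[0.96,0.34,-0.65],-0.33,0.1],
    [[0.96,0.36,-0.65],-0.33,0.1]
  ]
}}

```text
time: 18.35
tcp_pos: [0.4689, -0.1932, 0.1263]
tool_rot: [-0.12, 0.993, -0.001, 0.001]
force: [-0.2, -0.2, -0.4]
finger_gap: 0.0424
grasp_force: 0.0
```

```bash
python3 - <<'E'
from h import *
from station import optics
f=optics.grab_frame("wrist"); np.savez("w6.npz",**f); cv2.imwrite("pics/w6.png",f["image"])
T=np.load("top0.npz");W5=np.load("w5.npz")
uv=lambda X:(lambda q:q[:2]/q[2])(f["K"]@(f["R"]@np.array(X)+f["t"]))
m=lambda g:g.min(2)>90
q=uv((.3984,-.195,.007)); c=contour(f,m,q); print(q,c.min(0),c.max(0),rect(f,c,.007)); print(rect(W5,contour(W5,m,(158,108)),.007))
print(rect(T,contour(T,white,(304.4,210.8)),.007))
q=uv((.3575,-.296,.061)); c=contour(f,m,q); print("cup",q,c.min(0),c.max(0))
ctr=lambda c:(c.min(0)+c.max(0))/2
print("short tri",tri(W5,ctr(contour(W5,m,(158,108))),f,ctr(contour(f,m,uv((.3984,-.195,.007))))))
E
python3 go.py .3984 -.1953 .021 104
```

```text
[274.27200684 113.75472894] [265.625  71.625] [281.875 155.875] (array([ 0.3999, -0.195 ]), array([14.7, 73. ]), np.float32(14.3))
(array([ 0.3996, -0.1951]), array([16.3, 73.8]), np.float32(12.7))
(array([ 0.3986, -0.1959]), array([15.6, 75.7]), np.float32(13.5))
cup [145.95896605  18.40157462] [97.625 -0.375] [196.875  69.125]
short tri (array([ 0.39848932, -0.1953887 ,  0.00593546]), np.float64(0.00011936260193552737))
t 18.4 pos [ 0.4698 -0.1931  0.1263] yaw 103.8 shift [0.467 0.101 0.701] turn -0.006 gap 0.0424 F [ 0.2 -0.3 -0.2] g 0.0 j6 -2.31
```

View pics/w6.png

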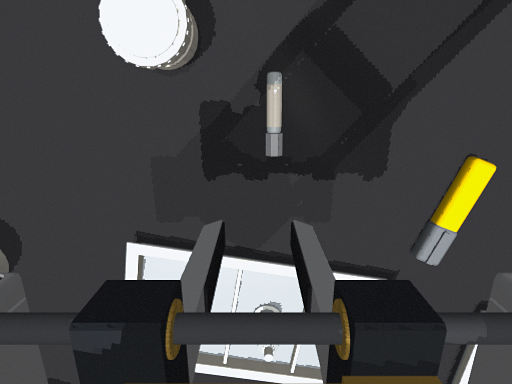

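The short tube is at (273,113) with its cap at (273,144), alone between the fingers. The large cup's lid is at (145,20).

Request:
{"op": "jog_arm", "data": {
  "targets": [
    [[0.16,0.03,0],0,0.1],
    [[0.32,0.07,0],0,0.1],
    [[0.46,0.1,0.1],0,0.1],
    [[0.46,0.1,0.3],0,0.1],
    [[0.46,0.1,0.5],0,0.1],
    [[0.46,0.1,0.63],0,0.1],
    [[0.46,0.1,0.7],0,0.1],
    [[0.46,0.1,0.7],0,0.1],
    [[0.46,0.1,0.7],0,1],
    [[0.46,0.1,0.7],0,1]
  ],
  "newtons": 12
}}

```text
time: 19.65
tcp_pos: [0.3993, -0.1956, 0.0204]
tool_rot: [-0.121, 0.993, -0.0, 0.0]
force: [0.4, -0.1, 0.2]
finger_gap: 0.0259
grasp_force: 0.0
```

Request:
{"op": "jog_arm", "data": {
  "targets": [
    [[0,0,0],0,1],
    [[0,0,0],0,1]
  ]
}}

```text
time: 19.9
tcp_pos: [0.399, -0.1954, 0.0201]
tool_rot: [-0.121, 0.993, -0.0, 0.0]
force: [-0.1, -1.1, 1.1]
finger_gap: 0.0124
grasp_force: 12.0
```

```bash
python3 go.py .5995 .2273 .14 96.6
```

```text
t 19.9 pos [ 0.399  -0.1954  0.0201] yaw 103.9 shift [-1.974  2.415 -0.799] turn 0.254 gap 0.0124 F [-0.1 -1.1  1.1] g 11.999980956315994 j6 -2.4
```

Request:
{"op": "jog_arm", "data": {
  "targets": [
    [[0,0,-0.1],0,1],
    [[0,0,-0.3],0,1],
    [[0,0,-0.55],0,1],
    [[0,0,-0.78],0,1],
    [[-0.12,0.15,-0.8],0,1],
    [[-0.26,0.32,-0.8],0,1],
    [[-0.4,0.49,-0.8],0,1],
    [[-0.54,0.66,-0.8],0.05,1],
    [[-0.68,0.83,-0.8],0.1,1],
    [[-0.8,0.98,-0.8],0.15,1]
  ]
}}

```text
time: 21.15
tcp_pos: [0.4807, -0.0227, 0.1411]
tool_rot: [-0.083, 0.997, -0.0, 0.001]
force: [0.3, 0.5, -0.2]
finger_gap: 0.0126
grasp_force: 12.0
```

Request:
{"op": "jog_arm", "data": {
  "targets": [
    [[-0.12,0.17,0],0.02,1],
    [[-0.25,0.34,0],0.04,1],
    [[-0.38,0.51,0],0.06,1],
    [[-0.51,0.68,0],0.08,1],
    [[-0.65,0.85,0],0.1,1],
    [[-0.78,0.98,0],0.1,1],
    [[-0.78,0.98,0],0.1,1]
  ]
}}

```text
time: 22.02
tcp_pos: [0.5716, 0.1419, 0.1406]
tool_rot: [-0.06, 0.998, 0.0, 0.0]
force: [-0.4, -1.1, -0.8]
finger_gap: 0.0121
grasp_force: 12.0
```

```bash
python3 go.py .5995 .2273 .025 96.6
```

```text
t 22.02 pos [0.5716 0.1419 0.1406] yaw 96.8 shift [-0.252  0.543  0.771] turn 0.008 gap 0.0121 F [-0.4 -1.1 -0.8] g 11.999907195568085 j6 -1.54
```

Request:
{"op": "jog_arm", "data": {
  "targets": [
    [[-0.08,0.18,0],0,1],
    [[-0.16,0.36,0],0,1],
    [[-0.25,0.53,0.1],0.01,1],
    [[-0.25,0.54,0.25],0.01,1],
    [[-0.25,0.54,0.4],0.01,1],
    [[-0.25,0.54,0.4],0.01,1]
  ]
}}

```text
time: 22.78
tcp_pos: [0.597, 0.2241, 0.078]
tool_rot: [-0.056, 0.998, -0.001, -0.002]
force: [-0.4, 0.2, -0.1]
finger_gap: 0.0127
grasp_force: 12.0
```

```bash
python3 go.py .5995 .2273 .0235 96.6; python3 - <<'E'
from h import *
from station import optics
f=optics.grab_frame("wrist"); np.savez("w7.npz",**f); cv2.imwrite("pics/w7.png",f["image"])
E
```

```text
t 22.77 pos [0.597  0.2241 0.078 ] yaw 96.4 shift [-0.021  0.02   0.363] turn -0.007 gap 0.0127 F [-0.4  0.2 -0.1] g 11.999819576740265 j6 -1.41
```

View pics/w7.png

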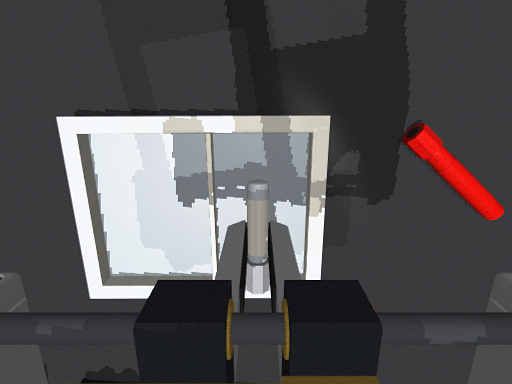

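The short tube at (257,235) hangs over the narrower compartment (columns 213–308), parallel to its walls. The red look-alike at (453,170) is clear.

Request:
{"op": "jog_arm", "data": {
  "targets": [
    [[-0.02,0.02,0.1],0,1],
    [[-0.02,0.02,0.22],0,1],
    [[-0.02,0.02,0.31],0,1],
    [[-0.02,0.02,0.345],0,1],
    [[-0.02,0.02,0.36],0,1],
    [[-0.02,0.02,0.36],0,1],
    [[-0.02,0.02,0.36],0,0.36],
    [[-0.02,0.02,0.36],0,0.36],
    [[-0.02,0.02,0.36],0,0.36]
  ]
}}

```text
time: 23.95
tcp_pos: [0.6016, 0.2288, 0.0263]
tool_rot: [-0.056, 0.998, 0.0, 0.0]
force: [-0.5, -0.2, -0.3]
finger_gap: 0.0301
grasp_force: 0.0
```

Request:
{"op": "jog_arm", "data": {
  "targets": [
    [[0,0,-0.1],0,0.36],
    [[0,0,-0.3],0,0.36],
    [[0,0,-0.55],0,0.36],
    [[0.05,-0.05,-0.8],0,0.2],
    [[0.15,-0.22,-0.85],0.1,0],
    [[0.27,-0.42,-0.85],0.2,-0.3],
    [[0.4,-0.62,-0.85],0.3,-0.6],
    [[0.52,-0.82,-0.85],0.4,-0.6],
    [[0.62,-0.98,-0.85],0.5,-0.6],
    [[0.62,-0.98,-0.85],0.5,-0.6]
  ]
}}

```text
time: 25.2
tcp_pos: [0.5253, 0.0711, 0.1549]
tool_rot: [0.07, 0.998, 0.0, 0.001]
force: [-0.0, -0.3, 0.1]
finger_gap: 0.0754
grasp_force: 0.0
```

```bash
python3 go.py .3585 -.2955 .16 65
```

```text
t 25.2 pos [0.5253 0.0711 0.1549] yaw 82.0 shift [ 0.76  -2.575 -0.037] turn 0.593 gap 0.0754 F [-0.  -0.3  0.1] g 0.0 j6 -1.4
```

Request:
{"op": "jog_arm", "data": {
  "targets": [
    [[0.04,-0.17,0],0.1,-0.6],
    [[0.09,-0.36,0],0.2,-0.6],
    [[0.15,-0.55,0],0.3,-0.6],
    [[0.21,-0.74,0],0.4,-0.6],
    [[0.28,-0.95,0],0.5,-0.6],
    [[0.29,-1,0],0.59,-0.6]
  ]
}}

```text
time: 25.95
tcp_pos: [0.4621, -0.0708, 0.1542]
tool_rot: [0.216, 0.976, 0.0, 0.001]
force: [-0.2, 0.5, 0.7]
finger_gap: 0.0753
grasp_force: 0.0
```

```bash
python3 go.py .3585 -.2955 .17 65
```

```text
t 25.95 pos [ 0.4621 -0.0708  0.1542] yaw 65.0 shift [-0.006 -1.65  -0.107] turn 0.002 gap 0.0753 F [-0.2  0.5  0.7] g 0.0 j6 -1.41
```

Request:
{"op": "jog_arm", "data": {
  "targets": [
    [[0,-0.18,-0.1],0,-0.6],
    [[0,-0.36,-0.1],0,-0.6],
    [[0,-0.54,-0.1],0,-0.6],
    [[0,-0.72,-0.1],0,-0.6],
    [[0,-0.9,-0.1],0,-0.6],
    [[0,-1,-0.1],0,-0.6],
    [[0,-1,-0.1],0,-0.6]
  ]
}}

```text
time: 26.82
tcp_pos: [0.3993, -0.2065, 0.1685]
tool_rot: [0.215, 0.977, 0.0, 0.0]
force: [0.5, 0.5, 0.0]
finger_gap: 0.0752
grasp_force: 0.0
```

```bash
python3 - <<'E'
from h import *
from station import optics
f=optics.grab_frame("wrist"); np.savez("w8.npz",**f); cv2.imwrite("pics/w8.png",f["image"])
t=optics.grab_frame("top"); np.savez("t8.npz",**t)
m=lambda g:g.min(2)>100
T=np.load("top0.npz")
uv=lambda X:(lambda q:q[:2]/q[2])(f["K"]@(f["R"]@np.array(X)+f["t"]))
q=uv((.3575,-.296,.055)); c=contour(f,m,q); print(q,c.min(0),c.max(0))
ct=contour(T,white,(342,224.7)); e=cv2.fitEllipse(ct.astype(np.float32)); print("top",e,on_plane(T,e[0],.066))
lid=(g:=f["image"]).min(2)>200
print([ (b[1].tolist(),b[2].round(1)) for b in blobs(f,lid,400)])
E
python3 go.py .3580 -.2955 .061 65
```

```text
[150.8544737  189.91840011] [115.125 156.875] [184.875 224.625]
top ((342.48370361328125, 224.63671875), (21.217132568359375, 21.60857391357422), 124.3861312866211) [[ 0.3576132  -0.29639265  0.066     ]]
[([116, 164, 64, 61, 2718], array([146.3, 195.1])), ([362, 216, 127, 84, 4353], array([425.4, 258.7])), ([254, 277, 86, 35, 1485], array([305.9, 299.8])), ([254, 345, 36, 39, 405], array([271.9, 363.8])), ([272, 345, 87, 34, 1492], array([312.2, 357.5]))]
t 26.93 pos [ 0.3994 -0.2058  0.1684] yaw 65.2 shift [ 0.    -0.659  0.715] turn 0.008 gap 0.0753 F [-0.4  0.1  0.2] g 0.0 j6 -1.74
```

View pics/w8.png

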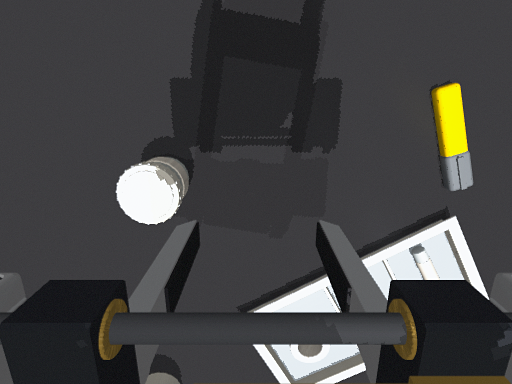

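The large cup's lid centre is at about (147,193), with nothing else near it.

```bash
python3 - <<'E'
from h import *
T=np.load("top0.npz");f=np.load("w8.npz")
print(on_plane(f,(147.5,193),.067),tri(T,(342.5,224.6),f,(147.5,193)))
E
python3 go.py .3575 -.296 .061 65
```

```text
[[ 0.35723909 -0.29468752  0.067     ]] (array([ 0.3579275 , -0.29726776,  0.06159191]), np.float64(2.7593403422116248e-05))
t 26.93 pos [ 0.3994 -0.2058  0.1684] yaw 65.2 shift [ 0.002 -0.664  0.715] turn 0.008 gap 0.0753 F [-0.4  0.1  0.2] g 0.0 j6 -1.74
```

Request:
{"op": "jog_arm", "data": {
  "targets": [
    [[0,-0.22,0],0,-0.8],
    [[0,-0.44,0],0,-0.8],
    [[0,-0.66,0],0,-0.8],
    [[0,-0.66,0.1],0,-0.8],
    [[0,-0.66,0.3],0,-0.8],
    [[0,-0.66,0.5],0,-0.8],
    [[0,-0.66,0.65],0,-0.8],
    [[0,-0.66,0.715],0,-0.8],
    [[0,-0.66,0.715],0,0.3],
    [[0,-0.66,0.715],0,0.3]
  ],
  "newtons": 15
}}

```text
time: 28.18
tcp_pos: [0.3581, -0.2966, 0.0621]
tool_rot: [0.214, 0.977, -0.0, 0.001]
force: [-0.2, 0.3, -0.3]
finger_gap: 0.068
grasp_force: 0.0
```

Request:
{"op": "jog_arm", "data": {
  "targets": [
    [[0,0,0],0,0.3],
    [[0,0,0],0,0.3],
    [[0,0,0],0,0.3]
  ]
}}

```text
time: 28.55
tcp_pos: [0.3579, -0.2969, 0.0622]
tool_rot: [0.215, 0.977, -0.0, 0.001]
force: [0.2, 1.5, 4.8]
finger_gap: 0.0562
grasp_force: 15.0
```

```bash
python3 go.py .6095 .1409 .16 96.6
```

```text
t 28.55 pos [ 0.3579 -0.2969  0.0622] yaw 65.2 shift [-0.299  3.353 -0.653] turn -1.096 gap 0.0562 F [0.2 1.5 4.8] g 15.00035463304589 j6 -1.95
```

Request:
{"op": "jog_arm", "data": {
  "targets": [
    [[0,0,-0.08],0,0.3],
    [[0,0,-0.25],0,0.3],
    [[0,0,-0.45],0,0.3],
    [[0,0,-0.65],0,0.3],
    [[-0.01,0.12,-0.68],0,0.3],
    [[-0.03,0.28,-0.68],0,0.3],
    [[-0.04,0.45,-0.68],0,0.3],
    [[-0.06,0.62,-0.68],0,0.3],
    [[-0.07,0.8,-0.68],0,0.3],
    [[-0.09,0.98,-0.68],0,0.3]
  ]
}}

```text
time: 29.8
tcp_pos: [0.4314, -0.1679, 0.1635]
tool_rot: [0.215, 0.977, -0.0, -0.0]
force: [0.6, 0.5, -0.4]
finger_gap: 0.056
grasp_force: 15.0
```

Request:
{"op": "jog_arm", "data": {
  "targets": [
    [[-0.02,0.2,0],0,0.3],
    [[-0.04,0.4,0],0,0.3],
    [[-0.05,0.6,0],0,0.3],
    [[-0.07,0.8,0],0,0.3],
    [[-0.09,1,0],0,0.3],
    [[-0.09,1,0],0,0.3]
  ]
}}

```text
time: 30.55
tcp_pos: [0.5067, -0.0369, 0.1632]
tool_rot: [0.213, 0.977, -0.0, -0.0]
force: [-0.5, -1.1, 0.2]
finger_gap: 0.0561
grasp_force: 15.0
```

```bash
python3 go.py .6095 .1409 .16 65
```

```text
t 30.55 pos [ 0.5067 -0.0369  0.1632] yaw 65.4 shift [-0.129  1.363  0.021] turn 0.013 gap 0.0561 F [-0.5 -1.1  0.2] g 15.000123548957678 j6 -1.33
```

Request:
{"op": "jog_arm", "data": {
  "targets": [
    [[-0.02,0.2,0],0,0.3],
    [[-0.04,0.4,0],0,0.3],
    [[-0.06,0.6,0],0,0.3],
    [[-0.08,0.8,0],0,0.3],
    [[-0.1,1,0],0,0.3],
    [[-0.1,1,0],0,0.3]
  ]
}}

```text
time: 31.3
tcp_pos: [0.583, 0.0919, 0.1629]
tool_rot: [0.214, 0.977, -0.0, -0.0]
force: [0.2, -1.2, -0.7]
finger_gap: 0.0567
grasp_force: 15.0
```

```bash
python3 go.py .6095 .1409 .10 65
```

```text
t 31.3 pos [0.583  0.0919 0.1629] yaw 65.3 shift [-0.024  0.371  0.419] turn 0.01 gap 0.0567 F [ 0.2 -1.2 -0.7] g 15.000015553362465 j6 -1.08
```

Request:
{"op": "jog_arm", "data": {
  "targets": [
    [[-0.01,0.12,0],0,0.3],
    [[-0.02,0.25,0],0,0.3],
    [[-0.02,0.36,0],0,0.3],
    [[-0.02,0.36,0.15],0,0.3],
    [[-0.02,0.36,0.3],0,0.3],
    [[-0.02,0.36,0.38],0,0.3],
    [[-0.02,0.36,0.38],0,0.3]
  ]
}}

```text
time: 32.17
tcp_pos: [0.6077, 0.1398, 0.105]
tool_rot: [0.215, 0.977, -0.0, -0.001]
force: [-0.5, 0.4, 0.2]
finger_gap: 0.056
grasp_force: 15.0
```

```bash
python3 go.py .6095 .1409 .0655 65; python3 - <<'E'
from h import *
from station import optics
f=optics.grab_frame("wrist"); np.savez("w9.npz",**f); cv2.imwrite("pics/w9.png",f["image"])
E
```

```text
t 32.17 pos [0.6077 0.1398 0.105 ] yaw 65.2 shift [-0.008  0.012  0.263] turn 0.008 gap 0.056 F [-0.5  0.4  0.2] g 14.999933052755452 j6 -1.0
```

View pics/w9.png

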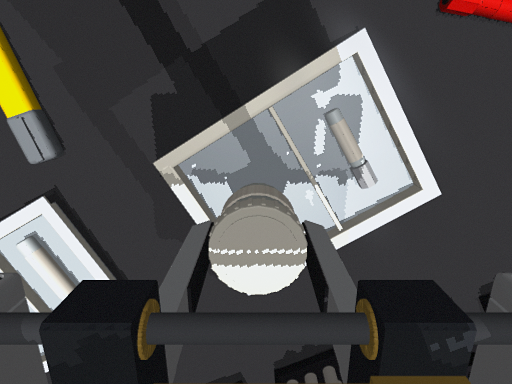

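The short tube at (350,148) lies inside its compartment. The cup, at (258,240), is over the wider one.

Request:
{"op": "jog_arm", "data": {
  "targets": [
    [[-0.01,0.01,0.08],0,0.3],
    [[-0.01,0.01,0.16],0,0.3],
    [[-0.01,0.01,0.22],0,0.3],
    [[-0.01,0.01,0.25],0,0.3],
    [[-0.01,0.01,0.265],0,0.3],
    [[-0.01,0.01,0.265],0,0.3]
  ]
}}

```text
time: 32.98
tcp_pos: [0.6104, 0.1403, 0.0664]
tool_rot: [0.215, 0.977, 0.0, 0.0]
force: [-0.4, 1.1, 0.4]
finger_gap: 0.0564
grasp_force: 15.0
```

```bash
python3 go.py .6095 .1409 .0655 65
```

```text
t 32.98 pos [0.6104 0.1403 0.0664] yaw 65.2 shift [0.007 0.001 0.006] turn 0.007 gap 0.0564 F [-0.4  1.1  0.4] g 14.99996419161425 j6 -1.0
```

Request:
{"op": "jog_arm", "data": {
  "targets": [
    [[0,0,0.006],0,0.3],
    [[0,0,0.008],0,0.3],
    [[0,0,0.008],0,-0.4],
    [[0,0,0.008],0,-0.8],
    [[0,0,0.008],0,-0.8],
    [[0,0,0.008],0,-0.8],
    [[0,0,-0.15],0,-0.8],
    [[0,0,-0.4],0,-0.8],
    [[0,0,-0.7],0,-0.8],
    [[0,0,-0.95],0,-0.8]
  ]
}}

```text
time: 34.22
tcp_pos: [0.6105, 0.1403, 0.2109]
tool_rot: [0.215, 0.977, 0.0, 0.001]
force: [0.9, -0.1, -0.5]
finger_gap: 0.0845
grasp_force: 0.0
```

Request:
{"op": "jog_arm", "data": {
  "targets": [
    [[0.3,0,0],0,-0.8],
    [[0.6,0,0],0,-0.8],
    [[0.9,0.1,0],0,-0.8],
    [[1,0.3,0],0,-0.8],
    [[1,0.6,0],0,-0.8],
    [[1,0.9,0],0,-0.8],
    [[1,1,0],0,-0.8],
    [[1,1,0],0,-0.8]
  ]
}}

```text
time: 35.22
tcp_pos: [0.5369, 0.3394, 0.2083]
tool_rot: [0.214, 0.977, -0.001, -0.0]
force: [-1.2, -0.5, 0.0]
finger_gap: 0.0846
grasp_force: 0.0
```

```bash
python3 - <<'E'
from h import *
from station import optics
for n in("top","side"):
    f=optics.grab_frame(n); np.savez(n+"9.npz",**f)
    a=f["image"][100:260,110:430] if n=="top" else f["image"][80:340,90:350]
    cv2.imwrite(f"pics/{n}9.png",cv2.resize(a,None,fx=2.3,fy=2.3,interpolation=cv2.INTER_CUBIC))
E
```

```text
(no output)
```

View pics/top9.png

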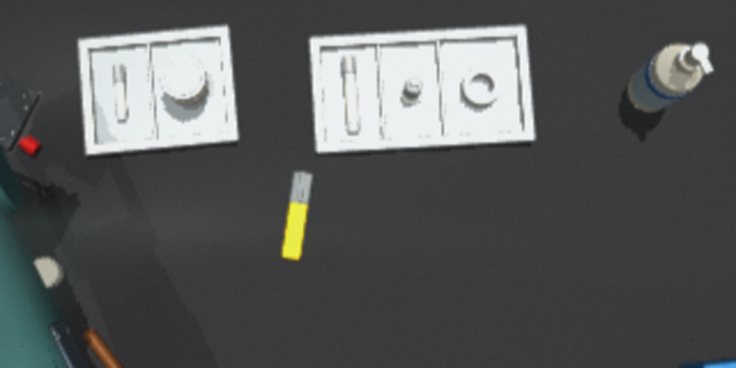

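View pics/side9.png

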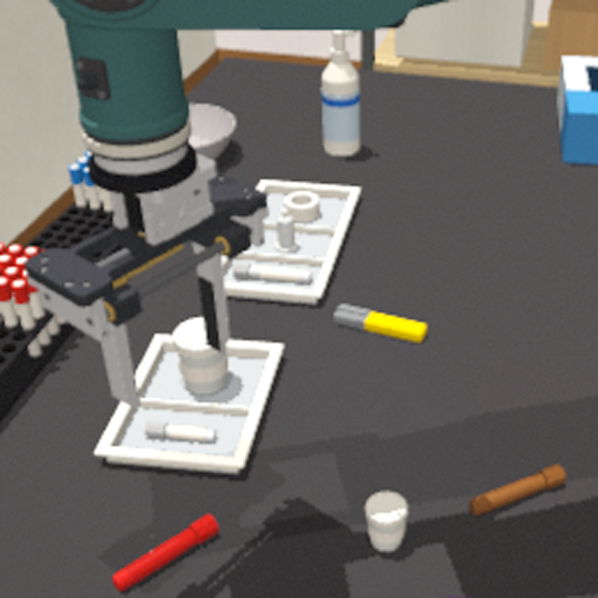

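Both views agree. In the top crop the short tube (120,92) and large cup (185,80) are in the small tray. The long tube (350,95), upright holder (412,90) and flat tape (479,90) are in the big tray. The small cup, highlighter and bottle haven't moved, and the gripper is clear of everything.

```bash
python3 -c "
from station import job
print(job.close_job())"
```

```text
the job is handed in; nothing more can be done
None
```

Both kits are made up and the job is handed in: all five items sit in their compartments, placed in the order asked, in about 35 s of robot time, with the small cup, highlighter and spray bottle left where they were.

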